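Secure the breakfast caddy with its snap-hook bar

ROBOT

A 6-joint arm with a two-finger parallel gripper is mounted at the origin on a cart in front of the work surface, level with it; the furniture and walls round the work are solid. World frame = base frame: x ahead of the robot, y to its left, z up, the work surface at z = 0. Lengths are in mm, angles in rad, forces in N, time in s.
With the tool pointing down it reaches from about 225 to 875 mm from the base axis. Payload 3.4 kg.
Tool frame: the origin (TCP) lies between the finger pads; the fingertips stand 25 mm ahead of it and the grasp point (between the pads) lies 6 mm ahead of it; z points along the fingers, y is the line along which they close (so a half turn about z gives the same grasp; the last joint's range is limited). The gripper opens to 85 mm and grips with 20 to 120 N. Pads are 22 mm wide; open, the fingers measure 114 mm over their backs; the gripper's body (76 mm by 85 mm) begins 54 mm behind the grasp point. The pads swing forward as they close: fully open they stand 13 mm farther back than shut.
Start: joints at [-1.286, 0.276, 1.505, -0, 1.361, -0.121], TCP at [226.985, -528.335, 256.328] pointing down, gripper open.
Joint ranges: [-2.89, 2.89], [-0.75, 2.08], [0.22, 2.7], [-1.18, 4.32], [0.11, 2.71], [-2.7, 2.7]. Speed limits (rad/s): [2.57, 2.57, 3.14, 3.14, 3.14, 3.14].

INTERFACE

Orientations are given as a 3x3 rotation matrix whose columns are the frame's x, y, z axes.
In Python, from plant import arm gives the robot as it stands.
- The arm moves only by the tool drive_tool, never from a script. Its argument "rows" is a list of rows, each an object with "dp": the shift along the world's x, y, z in m, a list of three; "angular": the turn, a rotation vector about the world's x, y, z in rad, a list of three. In form: [{"dp": [dx, dy, dz], "angular": [rx, ry, rz]}, ...]. A call has 1 to 12 rows; each row is the pose to reach, as a shift and turn from the pose commanded when the call began; what a row does not reach only later rows make up. A row lasts 1/8 s, in which the tool goes at most 62.5 mm and 10.7 degrees, less where a joint would pass 70% of its speed; a pose out of reach is approached as far as the arm can. A call with a gripper value outside its range is refused whole. "jaw" is the closure in counts, from 0 (fully open) to 255 (shut), set as the call begins (left out, the last holds). The fingers move at their own pace and stop on an object; "grip_force" is the grip in N (left out, the last holds). Time passes only in rows, so rows that repeat a pose let the fingers close. It gives the time, the measured TCP pose, the force, the opening and the grip force at its end, in the units of the state.
- arm.get_state(): the state, without advancing time (a new reading comes with each control period).
- arm.snapshot(name): name is "side" or "top"; returns the picture (480x640x3 uint8, red, green, blue); there is no depth.
- arm.camera_info(name): a dict with "fx", "fy", "cx", "cy" (pixels), "k1" (the pictures are not rectified: a ray, as slopes to the right and down, at radius r is drawn at 1 + k1 r^2 times it, then the intrinsics apply), "R" (3x3) and "t" (3): a world point X has camera coordinates R X + t. Camera axes: x right, y down, z forward; pixel columns grow to the right and rows downward; lengths in mm; the calibration is good to about 2 mm. A picture is of the moment at which its call begins. camera_info takes no time and is no camera call.
- arm.finish_job(): hands the job in; it is judged then, once.
The state is a dict: "t": time; "q": joint angles; "qd": joint speeds; "joint_torque": joint torques, N m; "ee_pos": TCP position; "orientation": TCP orientation; "contact_force": force on the tool from outside, world axes, zero at the start; "moment": the same for the moment, N m; "gripper_width": opening from 0.0 (shut) to 1.0 (fully open); "finger_force": force on a finger pad.
Only numpy, scipy, OpenCV 4.12 (cv2) and the standard library are available. Lean on these libraries where they do the work, as an engineer would, in place of code of your own. Each camera call takes 0.05 s, during which the arm holds its last target. There are 200 camera calls.

TASK

Make the wooden breakfast caddy ready to carry: first push every container that stands forward in it back against the back board, then swing the steel bar across their fronts and push the eye at its end in past the red sprung gate of the snap hook, until the gate has snapped shut behind the eye. Keep the containers upright in the caddy and leave the other things on the worktop alone.

Things in the scene. Friction and masses are not known exactly. Their poses are not given: they have to be found in the camera images.
- caddy: Heavy light-wood caddy, fixed, 140 x 252 x 72 mm. Origin: centre of its underside on the worktop; x points from its open front to its back board, y to its left, z up. Floor top at z = 8 mm, from x = -63 mm back; back board's inner face at x = +64 mm, 72 mm high; end panels 62 mm high, inner faces at y = -116 and +116 mm, from x = +6 mm back; steel side handles stick out 27 mm.
- tin_2: Turquoise food tin, upright cylinder 57 mm in diameter, 72 mm high, 0.18 kg. Origin: centre of its underside. It stands on the caddy's floor in one of three places side by side (y about -72, 0, +72 mm in the caddy); against the back board its origin is at x = +35 mm in the caddy.
- tin_1: Gold and green food tin, upright cylinder 75 mm in diameter, 58 mm high, 0.26 kg. Origin: centre of its underside. Stands in another of the three places; against the back board its origin is at about x = +26.5 mm in the caddy.
- pot_1: Low cream and dark red pot, cylinder 63 mm in diameter, 34 mm high, 0.07 kg. Origin: centre of its underside. Stands in the third place; against the back board its origin is at about x = +32.5 mm in the caddy.
- bar_pivot (a point): Point on the vertical hinge pin of the bar, at the right end of the caddy's front, at the bar's mid-height: x = -39.5, y = -121, z = 36 mm in the caddy.
- bar_eye (a point): Centre of the eye at the free end of the bar, 242 mm from the pivot. The bar is a straight round steel rod 7 mm thick with its axis at z = 36 mm; the eye is a flat horizontal ring of 6 mm wire, 38 mm across outside with a 26 mm hole.
- bar (a joint): Bar angle about its vertical pin, rad. 0: across the front, along the caddy's +y; 1.57: straight out to the front; opens to 2.0. Slight friction: stays where left. Pushed in, the eye's rim meets the gate at about 0.05 and must go in to about -0.06 before the gate snaps back in front of it (stop at -0.08); then it has play from -0.08 to about 0. Let go earlier, the gate throws it out.
- gate_mid (a point): Where the eye's rim meets the closed gate: x = -30, y = +121, z = 36 mm in the caddy. The snap hook here is a C-shaped 7 mm steel bar standing upright in the x-z plane before the left end panel, x = -40 to +6, z = 22 to 62 mm in the caddy; its mouth faces the front and is closed by the red gate.
- gate (a joint): Angle of the red gate, a 5 mm rod 23 mm long hanging from a pin at the top of the hook's mouth, rad. 0: shut against the hook's nose; it swings inward (towards the back board) and up to 1.15, and a spring shuts it. The eye's rim lifts it to about 1.0 to pass under it, with roughly 5 N at the eye.
- tub_1: Bystander: white food tub with a foil lid, 72 mm across, 71 mm high, behind the caddy. Origin: centre of its underside.
- spice_jar_1: Bystander: spice jar with a white lid, 41 mm in diameter, 99 mm high, behind the caddy. Origin: centre of its underside.
- bottle_1: Bystander: squat sauce bottle with a green cap, 50 x 83 x 182 mm, behind the caddy. Origin: centre of its underside.
- spice_jar_3: Bystander: spice jar with a red lid, 45 mm in diameter, 106 mm high, behind the caddy on the right. Origin: centre of its underside.
- mug_1: Bystander: spotted mug, 92 x 127 x 93 mm, on the round mat on the right. Origin: centre of its underside.
- phone: Bystander: phone lying flat, 78 x 163 x 10 mm, on the right. Origin: centre of its underside.
- fork: Bystander: fork lying flat, 193 mm long, on the left. Origin: centre of its underside.
Things that resemble listed ones, but are neither listed nor needed, are in the scene too. What is shaped like the tin_2 but orange or pink is not meant.

How it is judged:
By the outcome, as a careful person would: the job done as asked, in the order asked, and still so for the second after the job is handed in, with the robot touching nothing.
It also fails if it takes over 61 s, if anything falls off the work surface, if the arm or the gripper's body presses on something with over 40 N, if the wrist force passes 120 N, or if a joint passes its speed limit or range.

## Working session

There is one attempt and no reset: what is moved stays moved. The work goes in short steps, Python scripts to look and compute and a tool call to move; the robot and the scene stay as the last step left them, time stands still between calls to the robot, and variables do not carry over. Pictures are saved under pics/ and viewed, at most 10 in all, crops included, and the job is handed in when it is done.

Besides the shell and the picture viewer there is one more tool, called after "Request:" by a JSON object that holds its "op" and its "data", one argument or row to a line. drive_tool: Moves the arm, as the interface text tells. Its arguments: {"type":"object","properties":{"rows":{"type":"array","items":{"type":"object","properties":{"dp":{"type":"array","items":{"type":"number"}},"angular":{"type":"array","items":{"type":"number"}}}}},"jaw":{"type":"number"},"grip_force":{"type":"number"}},"required":["rows"]}

```bash
mkdir -p pics; python3 - <<'E'
from plant import arm
import cv2
for n in("side","top"):
    cv2.imwrite(f"pics/{n}0.png",arm.snapshot(n)[:,:,::-1]); c=arm.camera_info(n)
    print(n,c, "pos",-c["R"].T@c["t"] if hasattr(c["R"],'T') else '')
s=arm.get_state();print(s)
E
```

```text
side {'fx': 498.1241716551243, 'fy': 498.1241716551243, 'cx': 316.3243823416104, 'cy': 237.33164787903846, 'k1': -0.1313227298080274, 'R': array([[-0.9125192 , -0.40893611,  0.0089424 ],
       [-0.24682373,  0.53307751, -0.80926289],
       [ 0.32616983, -0.74067512, -0.5873786 ]]), 't': array([ 539.4921921 ,  206.19969624, 1038.63182661])} pos [204.42159745 879.98616874 772.11551249]
top {'fx': 489.07466950011286, 'fy': 489.07466950011286, 'cx': 325.53518708010915, 'cy': 246.58985009830164, 'k1': -0.0912895710820074, 'R': array([[-0.01031255, -0.9999074 , -0.00887947],
       [-0.99068614,  0.01142237, -0.1356853 ],
       [ 0.13577416,  0.0073975 , -0.9907122 ]]), 't': array([ -30.24851192,  623.40681701, 1212.11894036])} pos [ 452.71412512  -46.3331489  1285.17956635]
{'t': 0.1, 'q': array([-1.28599180e+00,  2.76551887e-01,  1.50603421e+00,  1.80651739e-06,
        1.36070530e+00, -1.21016209e-01]), 'qd': array([ 0.00031328,  0.00038319, -0.00327181,  0.00122509, -0.00108327,
       -0.00250557]), 'joint_torque': array([ 1.23154430e-03, -4.17698514e+01, -2.46403456e+01, -1.40603561e-04,
        5.76051185e-03,  2.42218618e-07]), 'ee_pos': array([ 226.85635772, -527.87588085,  255.50366797]), 'orientation': array([[ 9.18778901e-01,  3.94772219e-01, -4.75602525e-04],
       [ 3.94772451e-01, -9.18777477e-01,  1.63081704e-03],
       [ 2.06828372e-04, -1.68611506e-03, -9.99998557e-01]]), 'contact_force': array([-0.84194315, -0.37797628, -0.8043346 ]), 'moment': array([ 0.02343491, -0.01970291, -0.04394938]), 'finger_force': 0.0, 'gripper_width': 1.0005409003571988}
```

View pics/top0.png

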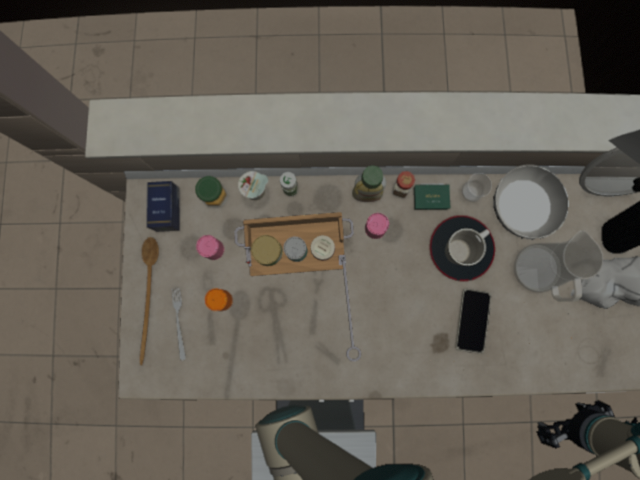

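View pics/side0.png

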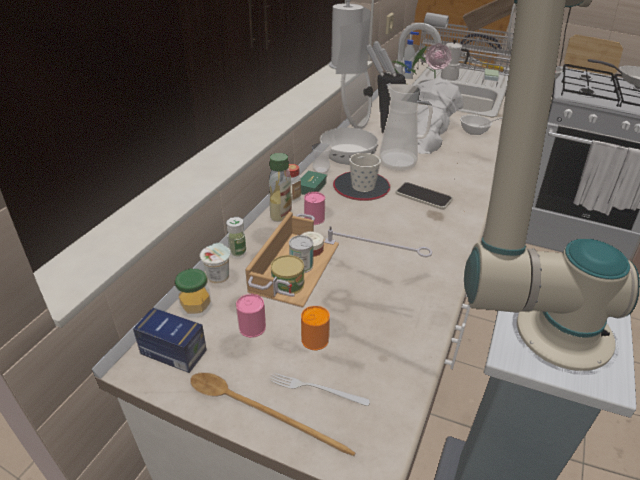

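The top view shows the caddy at about (295,245). The gold tin is at (266,250), tin_2 with its grey top at (295,249) and the pot at (322,247). The bar runs from (343,258) to its eye at (352,353). The pink tins at (209,246) and (377,225) and the orange one at (217,299) are decoys. I'll enlarge to confirm.

```bash
python3 - <<'E'
import cv2,numpy as np
a=cv2.imread("pics/top0.png")[205:285,230:360]; b=cv2.imread("pics/side0.png")[205:305,235:345]
a=cv2.resize(a,(780,480),interpolation=cv2.INTER_CUBIC)
b=cv2.resize(b,(660,600),interpolation=cv2.INTER_CUBIC)
cv2.imwrite("pics/ctop0.png",a);cv2.imwrite("pics/cside0.png",b)
E
```

```text
(no output)
```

View pics/ctop0.png

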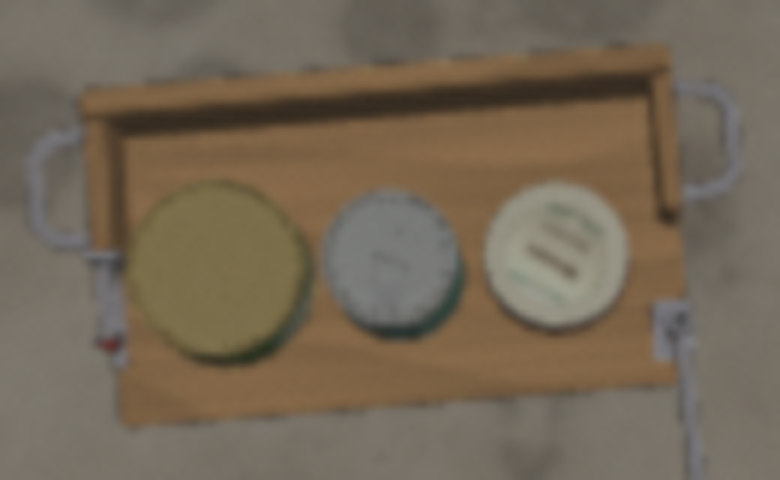

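View pics/cside0.png

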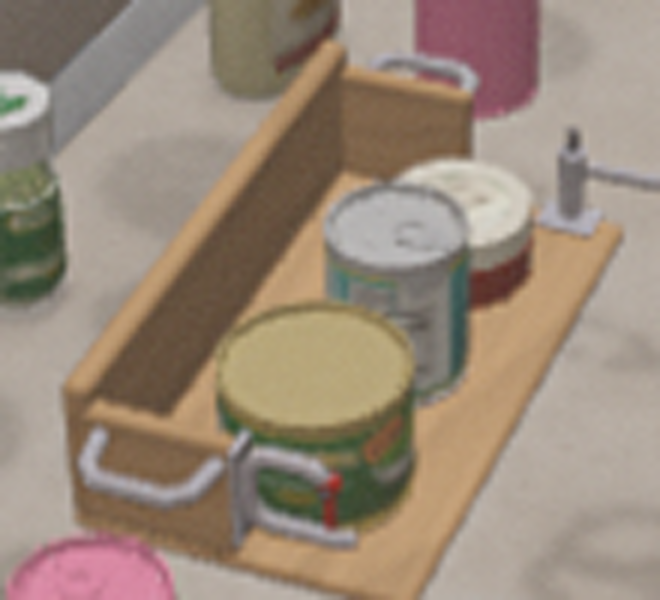

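The crops confirm that all three containers stand forward. tin_1 (gold) is at left crop (220,268), tin_2 (turquoise, grey lid) in the middle at (391,260), and the pot on the right at (556,254). Next I'll fit the caddy pose.

```bash
cat > h.py <<'E'
from plant import arm
import numpy as np, cv2
from scipy.optimize import least_squares
C={n:arm.camera_info(n) for n in("side","top")}
def proj(n,X):
    c=C[n];p=np.asarray(c["R"])@np.asarray(X,float)+c["t"];u=p[:2]/p[2];u=u*(1+c["k1"]*(u@u))
    return np.array([c["fx"]*u[0]+c["cx"],c["fy"]*u[1]+c["cy"]])
def at(n,px,z):
    return least_squares(lambda v:proj(n,[v[0],v[1],z])-px,[500,0]).x
def toW(P,X):
    c,s=np.cos(P[2]),np.sin(P[2]);return np.array([P[0]+c*X[0]-s*X[1],P[1]+s*X[0]+c*X[1],X[2]])
def toC(P,X):
    d=np.array(X[:2])-P[:2];c,s=np.cos(P[2]),np.sin(P[2]);return np.array([c*d[0]+s*d[1],-s*d[0]+c*d[1]])
E
python3 - <<'E'
from h import *
T=lambda u,v:np.array([230+u/6,205+v/6]); S=lambda u,v:np.array([235+u/6,205+v/6])
obs=[("top",T(82,92),(70,126,72)),("top",T(668,46),(70,-126,72)),("top",T(125,425),(-68,126,5)),("top",T(682,384),(-68,-126,5)),
("side",S(68,385),(70,126,72)),("side",S(335,42),(70,-126,72)),("side",S(622,235),(-68,-126,5)),
("top",T(108,342),(-32,121,52))]
r=least_squares(lambda P:np.concatenate([proj(n,toW(P,X))-p for n,p,X in obs]),[600,0,0],loss="soft_l1")
P=r.x;print("P",P);print(np.round(r.fun.reshape(-1,2),1)) 
np.save("P.npy",P)
for k,p,z in(("tin1",T(220,270),66),("tin2",T(391,260),80),("pot",T(556,254),42),("eye",np.array([352,353.]),36)):
    w=at("top",p,z);print(k,w.round(),toC(P,w).round(1))
for k,p,z in(("tin1",S(315,367),66),("tin2",S(397,226),80),("pot",S(470,198),42),("eye",np.array([424.5,252]),36)):
    w=at("side",p,z);print(k,w.round(),toC(P,w).round(1))
print("pivot",toW(P,(-39.5,-121,36)))
E
```

```text
P [6.25901298e+02 4.17510394e+01 6.57664794e-02]
[[-1.   0.4]
 [ 0.5  0.4]
 [-0.9  1.2]
 [ 1.8  0.7]
 [-1.6 -0. ]
 [-1.6 -1.1]
 [ 0.5 -0.9]
 [ 0.1 -0.6]]
tin1 [613. 111.] [-8.5 70.2]
tin2 [614.  38.] [-11.7  -2.7]
pot [621. -30.] [ -9.3 -71. ]
eye [ 353. -101.] [-281.5 -124.3]
tin1 [610. 117.] [-10.8  75.9]
tin2 [612.  41.] [-13.7   0.6]
pot [615. -35.] [-15.5 -75.9]
eye [ 349. -104.] [-286.2 -126.8]
pivot [594.43869902 -81.58328218  36.        ]
```

```bash
python3 - <<'E'
from h import *
P=np.load("P.npy");s=arm.get_state();e=s["ee_pos"]
for y in(-73,-1,73):
    for x in(-72,-15):
        print(y,x,toW(P,(x,y,0))[:2].round(1),(toW(P,(x,y,0))-e)[:2].round(1))
E
```

```text
-73 -72 [558.9 -35.8] [332.  492.1]
-73 -15 [615.7 -32.1] [388.9 495.8]
-1 -72 [554.1  36. ] [327.3 563.9]
-1 -15 [611.   39.8] [384.1 567.6]
73 -72 [549.3 109.9] [322.4 637.7]
73 -15 [606.1 113.6] [379.3 641.5]
```

Request:
{"op": "drive_tool", "data": {
  "rows": [
    {"dp":[0.015,0.02,0],"angular":[0,0,-0.02]},
    {"dp":[0.045,0.065,0],"angular":[0,0,-0.05]},
    {"dp":[0.08,0.115,0],"angular":[0,0,-0.09]},
    {"dp":[0.115,0.17,0],"angular":[0,0,-0.13]},
    {"dp":[0.15,0.225,0],"angular":[0,0,-0.17]},
    {"dp":[0.187,0.28,-0.01],"angular":[0,0,-0.21]},
    {"dp":[0.225,0.335,-0.03],"angular":[0,0,-0.25]},
    {"dp":[0.262,0.39,-0.05],"angular":[0,0,-0.29]},
    {"dp":[0.292,0.435,-0.07],"angular":[0,0,-0.32]},
    {"dp":[0.315,0.47,-0.09],"angular":[0,0,-0.34]},
    {"dp":[0.325,0.485,-0.1],"angular":[0,0,-0.34]},
    {"dp":[0.328,0.492,-0.1],"angular":[0,0,-0.34]}
  ],
  "jaw": 180,
  "grip_force": 40
}}

```text
t: 1.6
ee_pos: [554.5, -35.6, 155.1]
orientation: [[0.998, 0.067, -0.003], [0.067, -0.998, -0.0], [-0.003, -0.0, -1.0]]
contact_force: [-0.0, -0.2, 0.4]
gripper_width: 0.291
finger_force: 0.0
```

Request:
{"op": "drive_tool", "data": {
  "rows": [
    {"dp":[0,0,-0.03]},
    {"dp":[0,0,-0.07]},
    {"dp":[0,0,-0.1]},
    {"dp":[0,0,-0.11]},
    {"dp":[0.008,0.0005,-0.11]},
    {"dp":[0.016,0.001,-0.11]},
    {"dp":[0.024,0.0016,-0.11]},
    {"dp":[0.032,0.002,-0.11]},
    {"dp":[0.04,0.0026,-0.11]},
    {"dp":[0.047,0.003,-0.11]},
    {"dp":[0.054,0.0036,-0.11]},
    {"dp":[0.06,0.004,-0.11]}
  ]
}}

```text
validation failed for argument at $.ro...
```

```bash
python3 - <<'E'
from h import *
P=np.load("P.npy");s=arm.get_state();print(toC(P,s["ee_pos"]),s["contact_force"])
a=arm.snapshot("top")[205:285,230:360,::-1];b=arm.snapshot("side")[195:305,235:365,::-1]
a=cv2.resize(a,(400,246),interpolation=cv2.INTER_CUBIC);b=cv2.resize(b,(400,338),interpolation=cv2.INTER_CUBIC)
cv2.imwrite("pics/p1.png",np.vstack([a,b]))
E
```

```text
[-76.32247767 -72.52130019] [-0.02478964 -0.22111828  0.37020949]
```

View pics/p1.png

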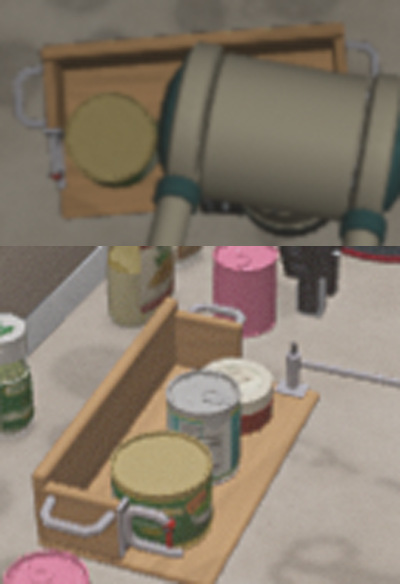

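The move was refused because angular is required. The picture shows the gripper still above and in front of the pot (crop ~(300,290)), with nothing touched. I'll resend it with angular.

Request:
{"op": "drive_tool", "data": {
  "rows": [
    {"dp":[0,0,-0.03],"angular":[0,0,0]},
    {"dp":[0,0,-0.07],"angular":[0,0,0]},
    {"dp":[0,0,-0.1],"angular":[0,0,0]},
    {"dp":[0,0,-0.11],"angular":[0,0,0]},
    {"dp":[0.008,0.0005,-0.11],"angular":[0,0,0]},
    {"dp":[0.016,0.001,-0.11],"angular":[0,0,0]},
    {"dp":[0.024,0.0016,-0.11],"angular":[0,0,0]},
    {"dp":[0.032,0.002,-0.11],"angular":[0,0,0]},
    {"dp":[0.04,0.0026,-0.11],"angular":[0,0,0]},
    {"dp":[0.047,0.003,-0.11],"angular":[0,0,0]},
    {"dp":[0.054,0.0036,-0.11],"angular":[0,0,0]},
    {"dp":[0.06,0.004,-0.11],"angular":[0,0,0]}
  ]
}}

```text
t: 3.2
ee_pos: [615.5, -32.4, 46.4]
orientation: [[0.998, 0.066, 0.0], [0.066, -0.998, -0.0], [0.0, 0.0, -1.0]]
contact_force: [-2.1, -1.7, 3.7]
gripper_width: 0.297
finger_force: 0.7
```

Request:
{"op": "drive_tool", "data": {
  "rows": [
    {"dp":[0.002,0,0],"angular":[0,0,0]},
    {"dp":[0.004,0,0],"angular":[0,0,0]},
    {"dp":[0.005,0,0],"angular":[0,0,0]}
  ]
}}

```text
t: 3.58
ee_pos: [620.0, -32.3, 46.3]
orientation: [[0.998, 0.066, 0.0], [0.066, -0.998, -0.0], [0.0, 0.0, -1.0]]
contact_force: [-1.4, -0.8, 0.9]
gripper_width: 0.291
finger_force: 0.5
```

Request:
{"op": "drive_tool", "data": {
  "rows": [
    {"dp":[0.002,0,0],"angular":[0,0,0]},
    {"dp":[0.004,0,0],"angular":[0,0,0]}
  ]
}}

```text
t: 3.82
ee_pos: [621.3, -32.3, 46.2]
orientation: [[0.998, 0.066, -0.006], [0.066, -0.998, 0.0], [-0.006, -0.0, -1.0]]
contact_force: [-9.2, -2.4, 8.0]
gripper_width: 0.293
finger_force: 4.1
```

Request:
{"op": "drive_tool", "data": {
  "rows": [
    {"dp":[-0.012,-0.001,0],"angular":[0,0,0]},
    {"dp":[-0.045,-0.003,0],"angular":[0,0,0]},
    {"dp":[-0.07,-0.004,0],"angular":[0,0,0]},
    {"dp":[-0.073,0.02,0],"angular":[0,0,0]},
    {"dp":[-0.075,0.055,0],"angular":[0,0,0]},
    {"dp":[-0.075,0.068,0],"angular":[0,0,0]},
    {"dp":[-0.065,0.0685,0],"angular":[0,0,0]},
    {"dp":[-0.052,0.0695,0],"angular":[0,0,0]},
    {"dp":[-0.04,0.07,0],"angular":[0,0,0]},
    {"dp":[-0.03,0.071,0],"angular":[0,0,0]},
    {"dp":[-0.02,0.0715,0],"angular":[0,0,0]},
    {"dp":[-0.01,0.072,0],"angular":[0,0,0]}
  ]
}}

```text
t: 5.32
ee_pos: [613.6, 39.2, 46.3]
orientation: [[0.998, 0.066, -0.002], [0.066, -0.998, -0.001], [-0.002, 0.001, -1.0]]
contact_force: [-3.0, -2.1, 1.9]
gripper_width: 0.293
finger_force: 1.7
```

Request:
{"op": "drive_tool", "data": {
  "rows": [
    {"dp":[0.003,0,0],"angular":[0,0,0]},
    {"dp":[0.006,0,0],"angular":[0,0,0]},
    {"dp":[0.008,0.0005,0],"angular":[0,0,0]},
    {"dp":[0.01,0.0005,0],"angular":[0,0,0]}
  ]
}}

```text
t: 5.82
ee_pos: [621.3, 39.9, 46.2]
orientation: [[0.998, 0.066, -0.006], [0.066, -0.998, -0.001], [-0.006, 0.0, -1.0]]
contact_force: [-9.8, -3.3, 8.4]
gripper_width: 0.293
finger_force: 2.6
```

Request:
{"op": "drive_tool", "data": {
  "rows": [
    {"dp":[-0.012,-0.001,0],"angular":[0,0,0]},
    {"dp":[-0.045,-0.003,0],"angular":[0,0,0]},
    {"dp":[-0.073,-0.004,0],"angular":[0,0,0]},
    {"dp":[-0.08,0.02,0],"angular":[0,0,0]},
    {"dp":[-0.08,0.055,0],"angular":[0,0,0]},
    {"dp":[-0.08,0.07,0],"angular":[0,0,0]},
    {"dp":[-0.072,0.071,0],"angular":[0,0,0]},
    {"dp":[-0.063,0.0715,0],"angular":[0,0,0]},
    {"dp":[-0.054,0.072,0],"angular":[0,0,0]},
    {"dp":[-0.045,0.0725,0],"angular":[0,0,0]},
    {"dp":[-0.037,0.073,0],"angular":[0,0,0]},
    {"dp":[-0.03,0.0735,0],"angular":[0,0,0]}
  ]
}}

```text
t: 7.32
ee_pos: [594.2, 113.4, 46.1]
orientation: [[0.998, 0.065, -0.001], [0.065, -0.998, -0.0], [-0.001, 0.0, -1.0]]
contact_force: [-2.1, -0.2, -0.2]
gripper_width: 0.292
finger_force: 0.0
```

Request:
{"op": "drive_tool", "data": {
  "rows": [
    {"dp":[0.002,0,0],"angular":[0,0,0]},
    {"dp":[0.004,0,0],"angular":[0,0,0]},
    {"dp":[0.006,0,0],"angular":[0,0,0]}
  ]
}}

```text
t: 7.7
ee_pos: [598.1, 113.7, 46.1]
orientation: [[0.998, 0.066, -0.004], [0.066, -0.998, -0.0], [-0.004, 0.0, -1.0]]
contact_force: [-7.6, -0.0, 4.1]
gripper_width: 0.293
finger_force: 0.7
```

Request:
{"op": "drive_tool", "data": {
  "rows": [
    {"dp":[0.002,0,0],"angular":[0,0,0]},
    {"dp":[-0.01,-0.001,0],"angular":[0,0,0]},
    {"dp":[-0.04,-0.003,0],"angular":[0,0,0]},
    {"dp":[-0.07,-0.005,0.02],"angular":[0,0,0]},
    {"dp":[-0.08,-0.01,0.06],"angular":[0,0,0]},
    {"dp":[-0.1,-0.05,0.075],"angular":[0,0,0]},
    {"dp":[-0.125,-0.1,0.075],"angular":[0,0,0]},
    {"dp":[-0.15,-0.15,0.075],"angular":[0,0,0]},
    {"dp":[-0.175,-0.2,0.075],"angular":[0,0,0]},
    {"dp":[-0.195,-0.235,0.075],"angular":[0,0,0]},
    {"dp":[-0.206,-0.249,0.075],"angular":[0,0,0]},
    {"dp":[-0.206,-0.249,0.075],"angular":[0,0,0]}
  ]
}}

```text
t: 9.2
ee_pos: [394.0, -136.4, 121.7]
orientation: [[0.998, 0.063, 0.002], [0.063, -0.998, -0.001], [0.002, 0.001, -1.0]]
contact_force: [0.4, 0.3, 0.7]
gripper_width: 0.296
finger_force: 0.0
```

```bash
python3 - <<'E'
from h import *
P=np.load("P.npy");s=arm.get_state();print(s["ee_pos"],s["q"])
a=arm.snapshot("top")[195:395,220:380,::-1];b=arm.snapshot("side")[195:305,235:365,::-1]
a=cv2.resize(a,(480,600),interpolation=cv2.INTER_CUBIC);b=cv2.resize(b,(320,271),interpolation=cv2.INTER_CUBIC)
o=np.zeros((600,800,3),np.uint8);o[:,:480]=a;o[:271,480:]=b
cv2.imwrite("pics/p2.png",o)
# push path: finger TCP at radius r on bar, offset d outside
for th in (1.59,1.4,1.2,1.0,.8,.6,.4,.25,.1,.05,0,-.04,-.08):
    r=200;d=20+3*abs(np.sin(2*th))
    X=np.array([-39.5-r*np.sin(th)-d*np.cos(th),-121+r*np.cos(th)-d*np.sin(th),0])
    print(th,(toW(P,X)[:2]).round(1))
E
```

```text
[ 393.99491428 -136.44571     121.70236428] [-5.00536142e-01  1.67818054e-01  2.03153087e+00 -1.12040680e-04
  9.39721380e-01  1.00729792e+00]
1.59 [ 396.9 -118.6]
1.4 [393.3 -81.5]
1.2 [397.1 -42.5]
1.0 [408.4  -4.7]
0.8 [427.2  30.5]
0.6 [453.   61.6]
0.4 [484.8  87.2]
0.25 [512.  101.9]
0.1 [541.1 112.3]
0.05 [551.2 114.7]
0 [561.3 116.7]
-0.04 [569.1 117.8]
-0.08 [576.8 118.7]
```

View pics/p2.png

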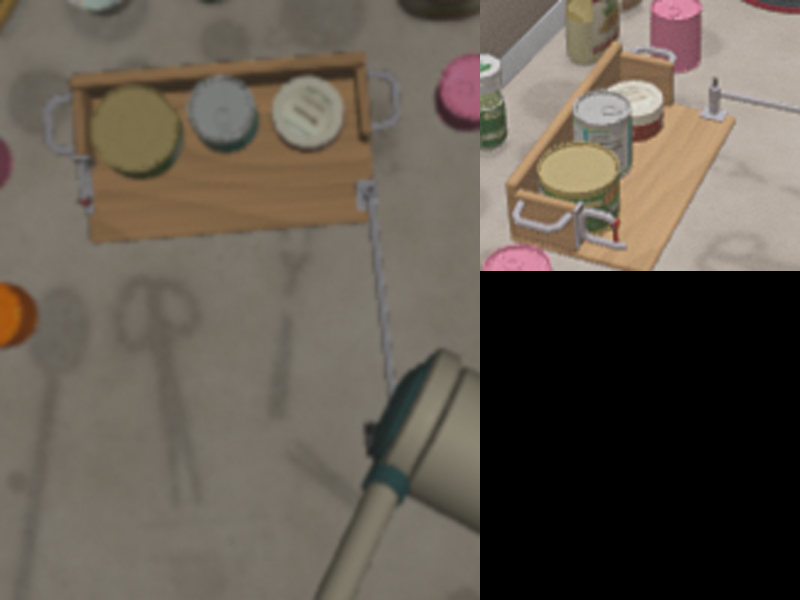

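All three containers now stand at the back: tin_1 at crop (135,130), tin_2 at (222,108) and the pot at (308,112). I'll check this numerically.

```bash
python3 - <<'E'
from h import *
P=np.load("P.npy")
for k,p,z,x in(("tin1",(135,130),66,26.5),("tin2",(222,108),80,35),("pot",(308,112),42,32.5)):
    print(k,toC(P,at("top",np.array([220+p[0]/3,195+p[1]/3]),z)).round(1),x)
E
```

```text
tin1 [21.6 72.6] 26.5
tin2 [32.1 -2.7] 35
pot [ 29.6 -73.9] 32.5
```

Request:
{"op": "drive_tool", "data": {
  "rows": [
    {"dp":[0,0,0],"angular":[0,0,0]},
    {"dp":[0,-0.005,0],"angular":[0,0,0]},
    {"dp":[0,-0.01,0],"angular":[0,0,0]},
    {"dp":[0,-0.01,-0.02],"angular":[0,0,0]},
    {"dp":[0,-0.01,-0.05],"angular":[0,0,0]},
    {"dp":[0,-0.01,-0.07],"angular":[0,0,0]},
    {"dp":[0,-0.01,-0.075],"angular":[0,0,0]}
  ],
  "jaw": 255
}}

```text
t: 10.18
ee_pos: [393.4, -145.1, 45.3]
orientation: [[0.998, 0.066, -0.002], [0.066, -0.998, 0.001], [-0.002, -0.001, -1.0]]
contact_force: [-0.1, 0.0, 0.5]
gripper_width: 0.0
finger_force: 0.0
```

Request:
{"op": "drive_tool", "data": {
  "rows": [
    {"dp":[0.001,0.012,0],"angular":[0,0,0]},
    {"dp":[0.001,0.03,0],"angular":[0,0,0]},
    {"dp":[0.0,0.047,0],"angular":[0,0,0]},
    {"dp":[0.0,0.064,0],"angular":[0,0,0]},
    {"dp":[0.001,0.084,0],"angular":[0,0,0]},
    {"dp":[0.003,0.103,0],"angular":[0,0,0]},
    {"dp":[0.008,0.122,0],"angular":[0,0,0]},
    {"dp":[0.015,0.141,0],"angular":[0,0,0]},
    {"dp":[0.023,0.159,0],"angular":[0,0,0]},
    {"dp":[0.033,0.176,0],"angular":[0,0,0]},
    {"dp":[0.045,0.192,0],"angular":[0,0,0]},
    {"dp":[0.059,0.207,0],"angular":[0,0,0]}
  ]
}}

```text
t: 11.68
ee_pos: [453.2, 63.0, 46.9]
orientation: [[0.998, 0.067, 0.001], [0.067, -0.998, -0.0], [0.001, 0.0, -1.0]]
contact_force: [-0.2, -0.8, 0.7]
gripper_width: -0.001
finger_force: 0.2
```

Request:
{"op": "drive_tool", "data": {
  "rows": [
    {"dp":[0.015,0.014,0],"angular":[0,0,0]},
    {"dp":[0.032,0.026,0],"angular":[0,0,0]},
    {"dp":[0.045,0.034,0],"angular":[0,0,0]},
    {"dp":[0.059,0.041,0],"angular":[0,0,0]},
    {"dp":[0.067,0.044,0],"angular":[0,0,0]},
    {"dp":[0.072,0.046,0],"angular":[0,0,0]}
  ]
}}

```text
t: 12.42
ee_pos: [525.3, 107.6, 46.2]
orientation: [[0.998, 0.066, -0.0], [0.066, -0.998, -0.0], [-0.0, 0.0, -1.0]]
contact_force: [-0.3, -0.6, 0.1]
gripper_width: -0.001
finger_force: 0.1
```

```bash
python3 - <<'E'
from h import *
P=np.load("P.npy");s=arm.get_state();print(s["ee_pos"],toC(P,s["ee_pos"]),s["contact_force"])
a=arm.snapshot("top")[205:305,230:360,::-1];b=arm.snapshot("side")[195:325,235:365,::-1]
a=cv2.resize(a,(400,308),interpolation=cv2.INTER_CUBIC);b=cv2.resize(b,(400,400),interpolation=cv2.INTER_CUBIC)
o=np.zeros((400,800,3),np.uint8);o[:308,:400]=a;o[:,400:]=b
cv2.imwrite("pics/p3.png",o)
E
```

```text
[525.29377832 107.6373033   46.2028595 ] [-96.06003788  72.3556623 ] [-0.31845272 -0.63377546  0.13415946]
```

View pics/p3.png

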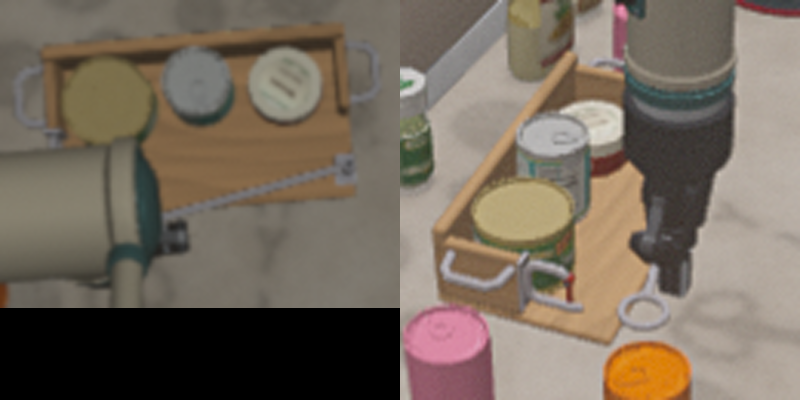

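Request:
{"op": "drive_tool", "data": {
  "rows": [
    {"dp":[0.008,0.002,0],"angular":[0,0,0]},
    {"dp":[0.016,0.004,0],"angular":[0,0,0]},
    {"dp":[0.024,0.006,0],"angular":[0,0,0]},
    {"dp":[0.03,0.007,0],"angular":[0,0,0]},
    {"dp":[0.036,0.008,0],"angular":[0,0,0]},
    {"dp":[0.042,0.009,0],"angular":[0,0,0]},
    {"dp":[0.047,0.0095,0],"angular":[0,0,0]}
  ]
}}

```text
t: 13.4
ee_pos: [569.4, 116.4, 45.8]
orientation: [[0.998, 0.066, -0.006], [0.066, -0.998, -0.002], [-0.006, 0.001, -1.0]]
contact_force: [-5.7, -4.1, 3.1]
gripper_width: -0.001
finger_force: 2.9
```

Request:
{"op": "drive_tool", "data": {
  "rows": [
    {"dp":[0.003,0,0],"angular":[0,0,0]},
    {"dp":[0.005,0,0],"angular":[0,0,0]}
  ]
}}

```text
t: 13.65
ee_pos: [578.1, 117.4, 46.4]
orientation: [[0.998, 0.065, 0.002], [0.065, -0.998, 0.0], [0.002, -0.0, -1.0]]
contact_force: [0.3, -0.5, 0.2]
gripper_width: 0.001
finger_force: 0.1
```

Request:
{"op": "drive_tool", "data": {
  "rows": [
    {"dp":[0.002,0,0],"angular":[0,0,0]},
    {"dp":[0.004,0,0],"angular":[0,0,0]},
    {"dp":[0.004,0,0],"angular":[0,0,0]}
  ]
}}

```text
t: 14.02
ee_pos: [579.9, 117.3, 46.2]
orientation: [[0.998, 0.066, -0.002], [0.066, -0.998, 0.0], [-0.002, -0.0, -1.0]]
contact_force: [-3.8, 0.0, 2.4]
gripper_width: -0.005
finger_force: 2.1
```

Request:
{"op": "drive_tool", "data": {
  "rows": [
    {"dp":[0.002,0,0],"angular":[0,0,0]},
    {"dp":[0.003,0,0],"angular":[0,0,0]},
    {"dp":[0.003,0,0],"angular":[0,0,0]}
  ]
}}

```text
t: 14.4
ee_pos: [580.3, 117.3, 46.0]
orientation: [[0.998, 0.066, -0.008], [0.066, -0.998, -0.0], [-0.008, -0.0, -1.0]]
contact_force: [-9.7, -0.1, 5.9]
gripper_width: 0.0
finger_force: 4.5
```

The bar is at its hard stop: the force rose to about 10 N with no travel. I'll back off and look.

Request:
{"op": "drive_tool", "data": {
  "rows": [
    {"dp":[-0.005,0,0],"angular":[0,0,0]},
    {"dp":[-0.02,-0.001,0],"angular":[0,0,0]},
    {"dp":[-0.05,-0.003,0.01],"angular":[0,0,0]},
    {"dp":[-0.08,-0.005,0.05],"angular":[0,0,0]},
    {"dp":[-0.11,-0.03,0.1],"angular":[0,0,0]},
    {"dp":[-0.14,-0.08,0.12],"angular":[0,0,0]},
    {"dp":[-0.17,-0.13,0.12],"angular":[0,0,0]},
    {"dp":[-0.19,-0.17,0.12],"angular":[0,0,0]},
    {"dp":[-0.2,-0.2,0.12],"angular":[0,0,0]},
    {"dp":[-0.2,-0.2,0.12],"angular":[0,0,0]}
  ]
}}

```text
t: 15.65
ee_pos: [383.6, -84.4, 166.6]
orientation: [[0.998, 0.062, 0.002], [0.062, -0.998, -0.001], [0.002, 0.001, -1.0]]
contact_force: [0.1, 0.8, -0.2]
gripper_width: -0.002
finger_force: 0.0
```

```bash
python3 - <<'E'
from h import *
print(arm.get_state()["contact_force"])
a=arm.snapshot("top")[205:285,230:360,::-1];b=arm.snapshot("side")[205:305,235:345,::-1]
a=cv2.resize(a,(400,246),interpolation=cv2.INTER_CUBIC);b=cv2.resize(b,(400,364),interpolation=cv2.INTER_CUBIC)
o=np.zeros((364,800,3),np.uint8);o[:246,:400]=a;o[:,400:]=b
cv2.imwrite("pics/p4.png",o)
E
```

```text
[ 0.1393825   0.75485667 -0.18031123]
```

View pics/p4.png

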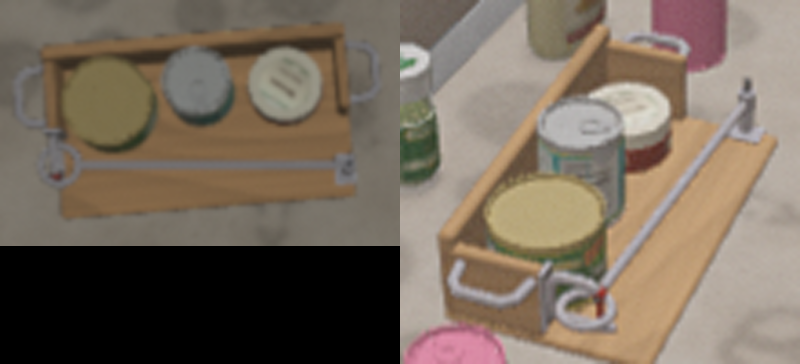

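The eye is in the hook and the gate hangs shut at side crop (600,302); the bar is at roughly -0.065. One overlay will check that tin_1 is against the board.

```bash
python3 - <<'E'
from h import *
P=np.load("P.npy")
def crop(n,x0,y0,w,h,k):
    im=cv2.resize(np.ascontiguousarray(arm.snapshot(n)[y0:y0+h,x0:x0+w,::-1]),None,fx=k,fy=k,interpolation=cv2.INTER_CUBIC)
    f=lambda X:((proj(n,toW(P,X))-[x0,y0]+.5)*k-.5)
    for x,y,r,z in((26.5,73,37.5,66),(35,-1,28.5,80),(32.5,-73,31.5,42)):
        pts=np.array([f((x+r*np.cos(a),y+r*np.sin(a),z)) for a in np.linspace(0,6.28,60)])
        cv2.polylines(im,[pts.round().astype(int)],True,(255,0,255),1)
    pts=np.array([f(X) for X in((64,116,72),(64,-116,72),(70,-126,72),(70,126,72))])
    cv2.polylines(im,[pts.round().astype(int)],True,(0,255,255),1)
    return im
a=crop("top",235,205,115,60,6);b=crop("side",240,205,100,100,4)
cv2.imwrite("pics/p5.png",cv2.resize(a,(690,360)));cv2.imwrite("pics/p6.png",b)
E
```

```text
(no output)
```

View pics/p5.png

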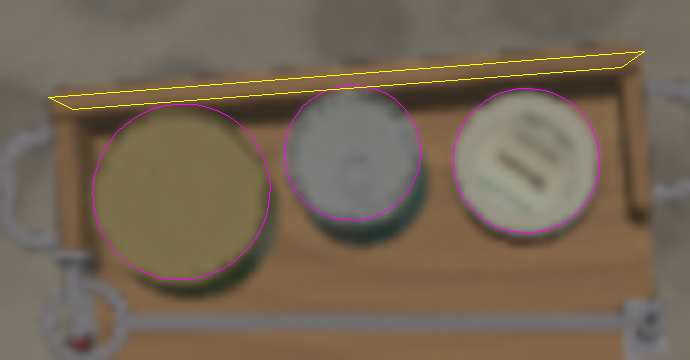

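View pics/p6.png

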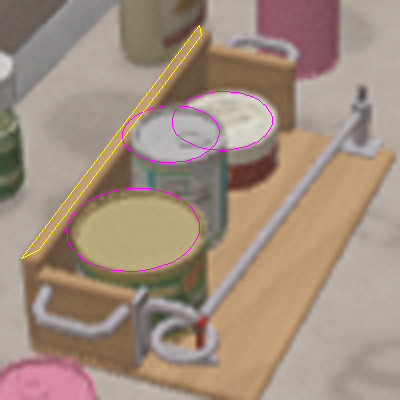

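The overlays match all three containers with the same small offset, so all three are seated, and the gate is shut in front of the rim.

```bash
python3 -c "
from plant import arm
print(arm.finish_job())"
```

```text
the job is handed in; nothing more can be done
None
```

I pushed all three containers back against the back board, then swung the bar across and latched its eye behind the shut red gate; the job was handed in at about 16 s with no verdict returned.

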